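# Feel which locking pushbutton still snaps and fuse its channel

### The arm

A 6-joint arm with a two-finger parallel gripper is mounted at the origin on a cart in front of the work surface, level with it; the furniture and walls round the work are solid. World frame = base frame: x ahead of the robot, y to its left, z up, the work surface at z = 0. Lengths are in m, angles in rad, forces in N, time in s.
With the tool pointing down it reaches from about 0.35 to 0.925 m from the base axis. Payload 6.4 kg.
Tool frame: the origin (TCP) lies on the mounting face of the last link; the fingertips stand 199 mm ahead of it and the grasp point (between the pads) lies 180 mm ahead of it; z points along the fingers, y is the direction in which the jaws open and shut (so a half turn about z gives the same grasp; the last joint's range is limited). The gripper opens to 94 mm and grips with 3 to 60 N. Pads are 16 mm wide; open, the fingers measure 119 mm over their backs; the gripper's body (75 mm by 177 mm) begins 78 mm behind the grasp point.
Start: joints at [0.958, 0.245, 1.558, -0, 1.339, -0.174], TCP at [0.276, 0.588, 0.405] pointing down, gripper open.
Joint ranges: [-3.13, 3.13], [-1.02, 2.26], [0.13, 2.54], [-0.95, 4.09], [0.21, 2.88], [-2.74, 2.74]. Speed limits (rad/s): [2.57, 2.57, 3.14, 3.14, 3.14, 3.14].

### API

Orientations are given as a rotation vector (axis times angle).
In Python, from rig import get_obs, read_camera, camera_model, finish_job, trace gives the robot as it stands.
- The arm moves only by the shell command python3 -m crank 'ROWS' [FORCE]. ROWS is JSON, a list of rows, each an object with "rot": the turn, a rotation vector about the world's x, y, z normalised to -1 to 1, where 1 is 90 degrees, a list of three; "travel": the shift along the world's x, y, z normalised to -1 to 1, where 1 is 0.2 m, a list of three; "claw": the closure, from -1 (fully open) to 1 (shut). A call has 1 to 10 rows; each row is the pose to reach, as a shift and turn from the pose commanded when the call began; what a row does not reach only later rows make up. A row lasts 1/8 s, in which the tool goes at most 62.5 mm and 10.7 degrees, less where a joint would pass 70% of its speed; a pose out of reach is approached as far as the arm can. A call with a number of a shift or a turn outside -1 to 1 is refused whole. A call with a gripper value outside its range is refused whole. The fingers move at their own pace and stop on an object; FORCE is the grip in N (left out, the last holds). Time passes only in rows, so rows that repeat a pose let the fingers close. It gives the time, the measured TCP pose, the force and the opening at its end, in the units of the state.
- get_obs(): the state, without advancing time (a new reading comes with each control period).
- read_camera(name): name is "side" or "top"; returns the picture (384x512x3 uint8, red, green, blue); there is no depth.
- camera_model(name): a dict with "camera_matrix" (3x3 intrinsics, pixels), "rvec" (rotation vector, rad) and "tvec" (3), from world to camera coordinates, as OpenCV has them. Camera axes: x right, y down, z forward; pixel columns grow to the right and rows downward; lengths in m; the calibration is good to about 2 mm. A picture is of the moment at which its call begins. camera_model takes no time and is no camera call.
- finish_job(): hands the job in, once; it reports no verdict.
Trained networks look in the newest picture that a camera, given by its name, has taken for a name from the list of things; names that differ only in an ending like _2 or _b are one class to them, and where a whole thing is asked for, a point or a joint stands for the part that bears it (a point fixed in the world has none). Each returns a list of dicts, best first, with "conf" (0 to 1); they miss things now and then, are a little off and sometimes report something else, mostly with a low value. They report only what shows in the picture. A call takes as long as a camera call. They do not tell look-alikes from the thing itself.
- trace(label, camera): "region" (384x512 bool, what is visible of it) and "box" ([left, top, width, height] in pixels, round what is visible of it).
The state is a dict: "time_s": time; "joint_positions": joint angles; "qd": joint speeds; "joint_efforts": joint torques, N m; "position": TCP position; "tcp_rot": TCP orientation; "force": force on the tool from outside, world axes, zero at the start; "moment": the same for the moment, N m; "finger_gap": opening from 0.0 (shut) to 1.0 (fully open).
Only numpy, scipy, OpenCV 4.12 (cv2) and the standard library are available. Lean on these libraries where they do the work, as an engineer would, in place of code of your own. Each camera call takes 0.05 s, during which the arm holds its last target.

### The job

Put the one good channel of the switch box into service. Press the pushbuttons one after another, gently (never with more than 15 N), until you feel one break over with a snap and lock in; those that stay soft are worn out. Then take the fuse carrier from its wooden block and seat it upright and fully home in the fuse hole behind the locked button, never into the hole of a channel whose button is out, and leave the things around alone.

Things in the scene. Friction and masses are not known exactly. Their poses are not given: they have to be found in the camera images.
- switch_box: grey switch box with an aluminium panel on top, 116 (x) x 196 (y) x 56 mm high, fixed; origin at the centre of its underside, z up. Three alike channels at y = +60 (1), 0 (2), -60 mm (3); each has a pushbutton at x = -24 mm (near the robot) and behind it, at x = +28 mm, an empty fuse hole
- button_1 (a point): on the axis of pushbutton 1, in the upper face of its fixed steel collar (31 mm across, rising 16 mm from the panel). Out of the collar stands the black cap, 18 mm across, which is pressed straight down. At rest the caps stand 9 to 21 mm proud of the collar, each differently; that is not measured: feel for it
- button_2 (a point): the same for pushbutton 2, the middle one
- button_3 (a point): the same for pushbutton 3. Just one of the three buttons is sound; which one changes from start to start and cannot be seen
- cap_1: cap of button 1, a plunger in the collar's bore, 2 mm loose. Origin at the middle of its foot, in the box: 30 mm over the box's underside when out, 26 mm when locked in. Sound button: it gives 2 to 3 mm on a spring (4 N rising to about 7 N), then breaks over: the push drops to nothing, the cap snaps in and stays locked. Pushed on, it gives 3 mm more (4 to 7.5 N), then is hard
- cap_2: the same for button 2. Worn button: the cap sinks softly over 4 mm with 2 to 3.5 N, no break; then a spring gives 3 mm more, 4 rising to 7.5 N, to a hard stop 7 mm below the start. Let go, it comes back out
- cap_3: the same for button 3
- fuse_1 (a point): centre of the mouth of channel 1's fuse hole, in the upper face of the panel (56 mm over the table), 52 mm behind button 1: round, 16 mm, 1.5 mm chamfer, through the 6 mm panel and free to 47 mm below its face; z up
- fuse_2 (a point): the same for channel 2
- fuse_3 (a point): the same for channel 3
- fuse_block: small wooden block, 56 x 56 x 36 mm high, fixed; origin at the centre of its underside; the fuse carrier starts in its 17 mm hole
- fuse_carrier: black fuse carrier, loose, 36 to 63 g: ribbed round head 25 mm across and 18 mm tall, to hold it by, over a 14 mm barrel reaching 29 mm below the head, tapered over its last 3.5 mm. Origin on the axis at the head's underside (the seat), z up. It starts upright in the block, head resting on it
- oil_bottle: bystander: small brown bottle with a black cap, 31 mm in diameter, 62 mm tall, behind the work; origin at the centre of its underside
- tin_c: bystander: round parts tin with a cream lid, 62 mm in diameter, 22 mm tall, behind the work; origin at the centre of its underside
- loupe_1: bystander: black watchmaker's eyeglass standing on its cup, 34 mm in diameter, 28 mm tall, behind the work; origin at the centre of its underside
Things that resemble listed ones, but are neither listed nor needed, are in the scene too. What is shaped like the fuse_carrier but orange or pink is not meant.

How it is judged:
By the outcome, as a careful person would: the job done as asked, in the order asked, and still so for the second after the job is handed in, with the robot touching nothing.
It also fails if it takes over 64 s, if anything falls off the work surface, if the arm or the gripper's body presses on something with over 40 N, if the wrist force passes 120 N, or if a joint passes its speed limit or range.

## Working session

There is one attempt and no reset: what is moved stays moved. The work goes in short steps, Python scripts to look and compute and a shell command to move; the robot and the scene stay as the last step left them, time stands still between calls to the robot, and variables do not carry over. Pictures are saved under pics/ and viewed, and the job is handed in when it is done.

```bash
ls; mkdir -p pics; python3 - <<'E'
from rig import *
import cv2, numpy as np
print(get_obs())
for n in("side","top"):
    im=read_camera(n); cv2.imwrite(f"pics/{n}0.png",cv2.cvtColor(im,cv2.COLOR_RGB2BGR))
    m=camera_model(n); R=cv2.Rodrigues(np.array(m["rvec"]))[0]; print(n,m["camera_matrix"],-R.T@np.array(m["tvec"]).ravel())
    for l in ("switch_box","button_1","cap_1","fuse_1","fuse_block","fuse_carrier"):
        for d in trace(l,n): print(n,l,round(d["conf"],2),d["box"])
E
```

```text
pics
{'time_s': 0.0, 'joint_positions': array([ 9.57885599e-01,  2.45755608e-01,  1.55898177e+00, -8.21166702e-06,
        1.33864648e+00, -1.74119388e-01]), 'qd': array([ 1.25968633e-03, -6.25394881e-04,  5.61859863e-04,  2.19766743e-04,
       -9.73144331e-05,  9.13383588e-04]), 'joint_efforts': array([ 4.12184563e-04, -4.15818250e+01, -3.14613605e+01,  6.86139450e-02,
        3.29668424e-02, -9.97234338e-05]), 'position': array([0.27602698, 0.58823578, 0.40359975]), 'tcp_rot': array([-6.83584643e-01, -3.06562247e+00,  2.60280727e-03]), 'force': array([-0.27073279,  0.31266125, -0.48311387]), 'moment': array([-0.02111702, -0.00448406,  0.01821276]), 'finger_gap': 0.9970275202691937}
side [[478.76912964   0.         254.3989047 ]
 [  0.         478.76912964 198.02221291]
 [  0.           0.           1.        ]] [ 0.18630201 -0.72237831  0.66105462]
side switch_box 0.88 [161.7, 140.6, 94.7, 80.3]
side button_1 0.82 [163.7, 141.7, 94.4, 77.2]
side cap_1 0.45 [194.0, 162.0, 6.9, 7.7]
side fuse_1 0.86 [162.3, 137.1, 94.5, 85.2]
side fuse_block 0.98 [264.3, 247.0, 39.1, 37.7]
side fuse_carrier 0.7 [274.9, 250.5, 18.5, 15.6]
side fuse_carrier 0.68 [261.2, 217.4, 17.7, 26.6]
side fuse_carrier 0.64 [307.4, 281.4, 14.2, 27.6]
side fuse_carrier 0.52 [161.5, 140.8, 95.1, 81.3]
top [[424.53042219   0.         255.52457695]
 [  0.         424.53042219 196.76315478]
 [  0.           0.           1.        ]] [ 0.41094203 -0.10930741  1.03297703]
top switch_box 0.87 [149.2, 192.5, 89.4, 55.8]
top button_1 0.71 [189.6, 230.1, 5.4, 5.0]
top button_1 0.57 [153.0, 191.0, 84.0, 60.3]
top cap_1 0.45 [190.4, 228.3, 6.3, 6.6]
top cap_1 0.31 [153.4, 190.2, 84.4, 60.7]
top fuse_1 0.91 [149.7, 191.8, 93.4, 58.2]
top fuse_block 0.8 [298.3, 201.3, 30.5, 29.2]
top fuse_carrier 0.42 [273.5, 201.0, 8.4, 9.6]
top fuse_carrier 0.33 [150.5, 190.4, 85.9, 60.4]
```

```bash
python3 - <<'E'
import cv2
a=cv2.imread("pics/side0.png");b=cv2.imread("pics/top0.png")
cv2.imwrite("pics/s1.png",cv2.resize(a[110:330,140:360],(800,600) if 0 else (600,600),interpolation=cv2.INTER_CUBIC))
cv2.imwrite("pics/t1.png",cv2.resize(b[170:270,140:340],(800,400),interpolation=cv2.INTER_CUBIC))
E
```

```text
(no output)
```

View pics/side0.png

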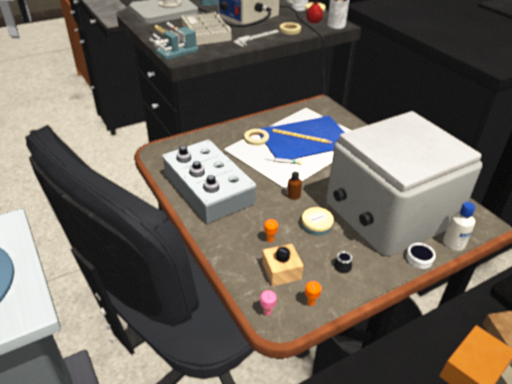

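View pics/top0.png

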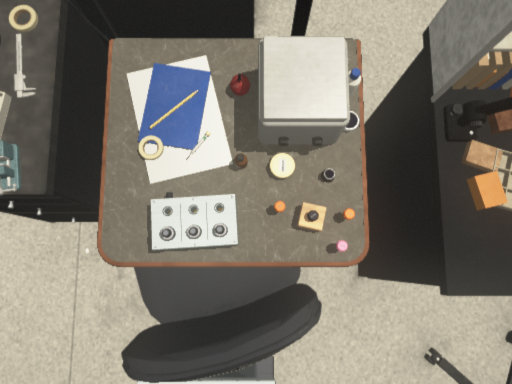

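View pics/s1.png

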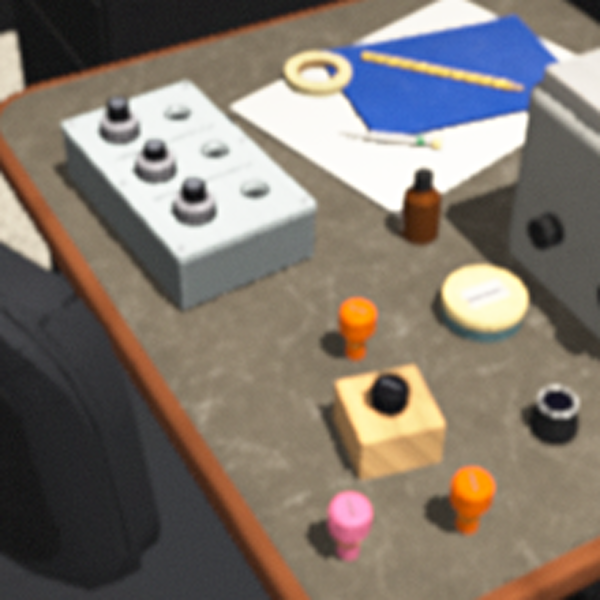

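View pics/t1.png

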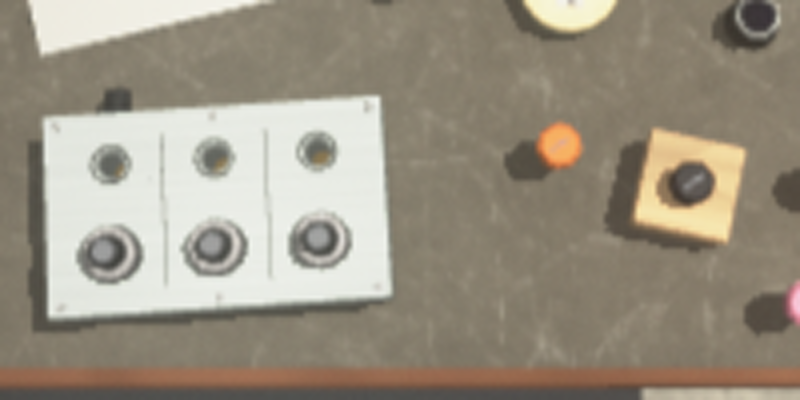

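The carrier could be confused with the orange plug at side (271,230), the orange plug at (313,292), the pink plug at (268,301), and the black loupe at (344,261). The black head in the wooden block, side (283,254) / top (313,216), matches the description. The crops confirm it: black, ribbed, in the block.

```bash
cat > h.py <<'E'
import cv2, numpy as np
from rig import *
def cam(n):
    m=camera_model(n); return np.array(m["camera_matrix"]),np.array(m["rvec"]).ravel(),np.array(m["tvec"]).ravel()
def proj(n,P):
    K,r,t=cam(n); return cv2.projectPoints(np.array(P,float).reshape(-1,3),r,t,K,None)[0].reshape(-1,2)
def unp(n,uv,z):
    K,r,t=cam(n); R=cv2.Rodrigues(r)[0]; uv=np.array(uv,float).reshape(-1,2)
    d=(R.T@(np.linalg.inv(K)@np.c_[uv,np.ones(len(uv))].T)).T; c=-R.T@t
    return c+d*((z-c[2])/d[:,2])[:,None]
def loc2w(p,L):
    c,s=np.cos(p[2]),np.sin(p[2]); L=np.array(L,float)
    return np.c_[p[0]+c*L[:,0]-s*L[:,1],p[1]+s*L[:,0]+c*L[:,1],L[:,2]]
E
python3 - <<'E'
from h import *
from scipy.optimize import least_squares
T=lambda c:np.array(c)/4+[140-.375,170-.375]
S=lambda c:np.array(c)/2.727+[140-.3,110-.3]
Lc=[[.058,.098,.056],[.058,-.098,.056],[-.058,-.098,.056],[-.058,.098,.056]]
Lh=[[.028,y,.056] for y in(.06,0,-.06)]
Lb=[[-.024,y,.072] for y in(.06,0,-.06)]
tc=T([(43,117),(379,96),(391,297),(50,320)]);th=T([(110,163),(213,157),(317,151)]);tb=T([(110,253),(215,246),(320,240)])
sc=S([(187,81),(315,204),(180,258),(63,125)]);sh=S([(178,113),(215,150),(256,188)])
top=(Lc+Lh,np.r_[tc,th]); side=(Lc+Lh,np.r_[sc,sh])
for nm,sets in (("top",[("top",)+top]),("side",[("side",)+side]),("both",[("top",)+top,("side",)+side])):
    f=lambda p:np.concatenate([(proj(n,loc2w(p,L))-uv).ravel() for n,L,uv in sets])
    r=least_squares(f,[.35,.1,0],loss="soft_l1"); print(nm,r.x,np.abs(r.fun).max())
    print(np.round(loc2w(r.x,Lh+Lb),4).tolist())
    if nm=="top": print(np.round(f(r.x).reshape(-1,2),1).tolist())
print("buttons top",unp("top",tb,.072))
print("head top",unp("top",T([(692,183)]),.054),"side",unp("side",S([(390,394)]),.045))
print("block top face centre", unp("top",T([(690,186)]),.036))
for n in("top","side"):
    im=read_camera(n)
    for l in("fuse_carrier","fuse_block"):
        for d in trace(l,n):
            v,u=np.nonzero(d["region"]); print(n,l,round(d["conf"],2),d["box"],u.mean(),v.mean(), unp(n,[(u.mean(),v.mean())],.045 if l=="fuse_carrier" else .03).round(4))
E
```

```text
top [0.51138667 0.02812696 0.06616944] 0.4655492813209321
[[0.5354, 0.0898, 0.056], [0.5393, 0.03, 0.056], [0.5433, -0.0299, 0.056], [0.4835, 0.0864, 0.072], [0.4874, 0.0265, 0.072], [0.4914, -0.0333, 0.072]]
[[-0.0, 0.2], [0.1, 0.0], [0.1, -0.4], [-0.4, -0.5], [0.0, 0.4], [0.2, 0.2], [0.0, 0.0]]
side [0.51251478 0.03036412 0.0665995 ] 0.7184616027548145
[[0.5365, 0.0921, 0.056], [0.5405, 0.0322, 0.056], [0.5444, -0.0276, 0.056], [0.4846, 0.0886, 0.072], [0.4886, 0.0288, 0.072], [0.4926, -0.0311, 0.072]]
both [0.5117242  0.02872169 0.06629655] 1.2654980932141484
[[0.5357, 0.0904, 0.056], [0.5397, 0.0306, 0.056], [0.5436, -0.0293, 0.056], [0.4838, 0.087, 0.072], [0.4878, 0.0271, 0.072], [0.4918, -0.0327, 0.072]]
buttons top [[ 0.48299133  0.08493236  0.072     ]
 [ 0.48697842  0.02576985  0.072     ]
 [ 0.49040738 -0.03351971  0.072     ]]
head top [[ 0.52511565 -0.24742426  0.054     ]] side [[ 0.52709629 -0.24652467  0.045     ]]
block top face centre [[ 0.52543125 -0.24874324  0.036     ]]
top fuse_carrier 0.52 [344.1, 206.8, 8.7, 13.4] 348.22222222222223 213.24242424242425 [[ 0.5313 -0.3324  0.045 ]]
top fuse_carrier 0.4 [339.8, 242.1, 6.2, 8.4] 341.36708860759495 245.13924050632912 [[ 0.4568 -0.3139  0.045 ]]
top fuse_block 0.62 [299.1, 202.2, 25.7, 28.2] 311.21991701244815 216.33817427385893 [[ 0.5256 -0.2474  0.03  ]]
side fuse_carrier 0.8 [305.0, 284.0, 17.5, 22.7] 312.0903010033445 292.61538461538464 [[ 0.5233 -0.3418  0.045 ]]
side fuse_carrier 0.65 [262.7, 219.7, 17.9, 24.0] 270.7198443579766 229.61089494163423 [[ 0.5409 -0.183   0.045 ]]
side fuse_carrier 0.63 [259.4, 291.6, 16.2, 25.5] 267.82971014492756 301.4673913043478 [[ 0.4512 -0.3222  0.045 ]]
side fuse_carrier 0.49 [275.0, 247.5, 16.8, 18.8] 282.7311320754717 254.8254716981132 [[ 0.5263 -0.2478  0.045 ]]
side fuse_block 0.67 [263.4, 248.0, 39.3, 34.7] 282.0860215053763 267.1622678396872 [[ 0.5178 -0.2607  0.03  ]]
```

```bash
python3 -m crank '[{"rot":[0,0,0.1],"travel":[0.12,-0.29,0],"claw":1},{"rot":[0,0,0.2],"travel":[0.25,-0.58,0],"claw":1},{"rot":[0,0,0.3],"travel":[0.37,-0.87,0],"claw":1},{"rot":[0,0,0.3],"travel":[0.42,-1,0],"claw":1},{"rot":[0,0,0.3],"travel":[0.42,-1,0],"claw":1}]' 10
```

```text
time_s: 1.62
position: [0.3608, 0.3872, 0.4049]
tcp_rot: [-0.046, 3.141, 0.001]
force: [-0.1, 0.3, 0.2]
finger_gap: 0.502
```

```bash
python3 -m crank '[{"rot":[0,0,0],"travel":[0.12,-0.29,-0.1],"claw":1},{"rot":[0,0,0],"travel":[0.25,-0.58,-0.2],"claw":1},{"rot":[0,0,0],"travel":[0.37,-0.87,-0.3],"claw":1},{"rot":[0,0,0],"travel":[0.42,-1,-0.3],"claw":1},{"rot":[0,0,0],"travel":[0.42,-1,-0.3],"claw":1}]'
```

```text
time_s: 2.25
position: [0.4449, 0.1877, 0.3444]
tcp_rot: [0.046, -3.141, -0.0]
force: [0.8, 0.4, -0.4]
finger_gap: 0.008
```

```bash
python3 -m crank '[{"rot":[0,0,0],"travel":[0.1,-0.25,0],"claw":1},{"rot":[0,0,0],"travel":[0.194,-0.505,-0.1],"claw":1},{"rot":[0,0,0],"travel":[0.194,-0.505,-0.222],"claw":1},{"rot":[0,0,0],"travel":[0.194,-0.505,-0.222],"claw":1},{"rot":[0,0,0],"travel":[0.194,-0.505,-0.222],"claw":1}]'
python3 - <<'E'
from h import *
for n in("side","top"):
    im=read_camera(n)[:,:,::-1]
    c=im[130:230,140:270] if n=="side" else im[150:270,130:260]
    cv2.imwrite(f"pics/{n}2.png",cv2.resize(c,None,fx=5,fy=5,interpolation=cv2.INTER_CUBIC)[:600])
p=get_obs()["position"]; print(p, proj("side",[p[0],p[1],p[2]-.199]),proj("top",[p[0],p[1],p[2]-.199]))
E
```

```text
time_s: 2.88
position: [0.4832, 0.0888, 0.3011]
tcp_rot: [-0.054, 3.14, 0.0]
force: [0.2, 0.4, 1.1]
finger_gap: 0.003
[0.48323197 0.08853034 0.30151959] [[181.71086691 140.70915019]] [[162.69499146 231.71597241]]
```

View pics/side2.png

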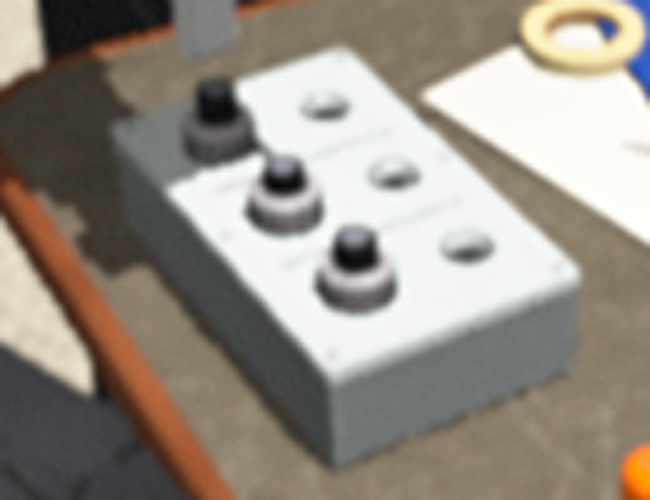

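View pics/top2.png

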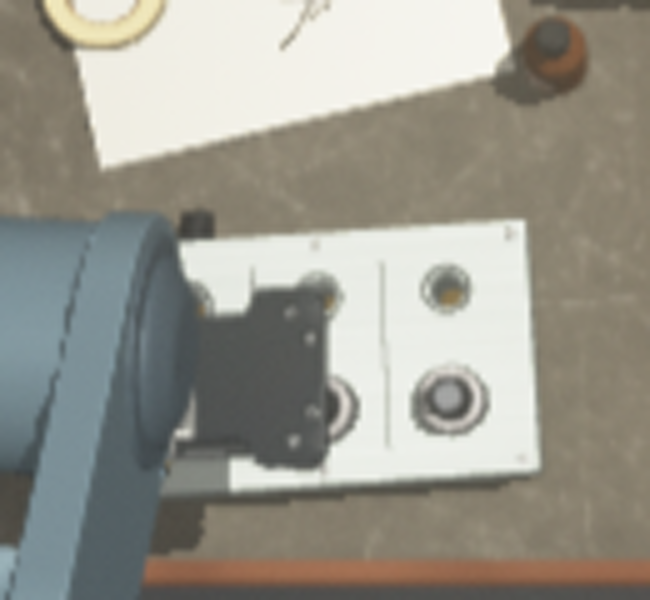

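The fingertip shows at side crop (208,50), as predicted, over cap 1 at (213,85). Now I'll feel downward.

```bash
python3 -m crank '[{"rot":[0,0,0],"travel":[0,-0.008,-0.03],"claw":1},{"rot":[0,0,0],"travel":[0,-0.008,-0.03],"claw":1},{"rot":[0,0,0],"travel":[0,-0.008,-0.03],"claw":1}]'
```

```text
time_s: 3.35
position: [0.4829, 0.0859, 0.2943]
tcp_rot: [0.051, -3.141, -0.0]
force: [-0.8, -0.3, 0.8]
finger_gap: 0.006
```

```bash
python3 -m crank '[{"rot":[0,0,0],"travel":[0,0,-0.01],"claw":1},{"rot":[0,0,0],"travel":[0,0,-0.01],"claw":1}]'; python3 -c "
from rig import *
print(get_obs()['force'])"
```

```text
time_s: 3.6
position: [0.4829, 0.0858, 0.2921]
tcp_rot: [0.051, -3.141, -0.0]
force: [0.8, -0.4, -0.8]
finger_gap: 0.004
[ 0.79947612 -0.3611002  -0.83386418]
```

```bash
python3 -m crank '[{"rot":[0,0,0],"travel":[0,0,-0.005],"claw":1},{"rot":[0,0,0],"travel":[0,0,-0.005],"claw":1}]'
```

```text
time_s: 3.85
position: [0.4829, 0.0858, 0.2911]
tcp_rot: [0.051, -3.141, -0.0]
force: [-0.2, 0.5, -0.5]
finger_gap: 0.006
```

```bash
python3 -m crank '[{"rot":[0,0,0],"travel":[0,0,-0.005],"claw":1},{"rot":[0,0,0],"travel":[0,0,-0.005],"claw":1}]'; python3 -m crank '[{"rot":[0,0,0],"travel":[0,0,-0.005],"claw":1},{"rot":[0,0,0],"travel":[0,0,-0.005],"claw":1}]'
```

```text
time_s: 4.1
position: [0.4829, 0.0858, 0.2902]
tcp_rot: [0.051, -3.141, -0.0]
force: [0.7, 0.4, -0.7]
finger_gap: 0.004
time_s: 4.35
position: [0.4829, 0.0858, 0.2892]
tcp_rot: [0.051, -3.141, -0.0]
force: [0.4, -0.3, 0.1]
finger_gap: 0.007
```

```bash
python3 -m crank '[{"rot":[0,0,0],"travel":[0,0,-0.005],"claw":1},{"rot":[0,0,0],"travel":[0,0,-0.005],"claw":1}]'; python3 -m crank '[{"rot":[0,0,0],"travel":[0,0,-0.005],"claw":1},{"rot":[0,0,0],"travel":[0,0,-0.005],"claw":1}]'
```

```text
time_s: 4.6
position: [0.4829, 0.0858, 0.2882]
tcp_rot: [0.051, -3.141, 0.0]
force: [-0.5, -0.0, 0.1]
finger_gap: 0.006
time_s: 4.85
position: [0.4829, 0.0858, 0.2872]
tcp_rot: [0.051, -3.141, -0.0]
force: [-0.4, -0.6, -1.3]
finger_gap: 0.008
```

```bash
python3 -m crank '[{"rot":[0,0,0],"travel":[0,0,-0.005],"claw":1},{"rot":[0,0,0],"travel":[0,0,-0.005],"claw":1}]'; python3 -m crank '[{"rot":[0,0,0],"travel":[0,0,-0.005],"claw":1},{"rot":[0,0,0],"travel":[0,0,-0.005],"claw":1}]'
```

```text
time_s: 5.1
position: [0.4829, 0.0858, 0.2862]
tcp_rot: [0.051, -3.141, 0.0]
force: [-0.6, 0.6, 0.2]
finger_gap: 0.005
time_s: 5.35
position: [0.4829, 0.0858, 0.2852]
tcp_rot: [0.051, -3.141, 0.0]
force: [-0.2, -0.2, -0.0]
finger_gap: 0.01
```

```bash
python3 -m crank '[{"rot":[0,0,0],"travel":[0,0,-0.005],"claw":1},{"rot":[0,0,0],"travel":[0,0,-0.005],"claw":1}]'; python3 - <<'E'
from h import *
for z in(.081,.084,.087,.09,.093): print(z,*[(q-[140,130])*5 for q in proj("side",[[.4838,.087,z],[.4878,.0271,z],[.4918,-.0327,z]])])
E
```

```text
time_s: 5.6
position: [0.4831, 0.0858, 0.2845]
tcp_rot: [-0.051, 3.141, -0.0]
force: [-0.3, -0.6, 1.4]
finger_gap: 0.005
0.081 [215.26648426  97.40473548] [282.0893948  167.23260882] [354.16551029 242.52905517]
0.084 [214.71161347  91.55611805] [281.64408364 161.29479732] [353.84930551 236.50644961]
0.087 [214.154644    85.68537937] [281.19702295 155.33365731] [353.53180845 230.4592307 ]
0.09 [213.59556391  79.79239371] [280.74820238 149.34905104] [353.21301119 224.38724723]
0.093 [213.03436118  73.87703437] [280.29761153 143.34083968] [352.8929057  218.29034677]
```

```bash
python3 -m crank '[{"rot":[0,0,0],"travel":[0,0,-0.005],"claw":1},{"rot":[0,0,0],"travel":[0,0,-0.005],"claw":1}]'; python3 - <<'E'
from h import *
for n in("side",):
    im=read_camera(n)[:,:,::-1]
    c=im[130:230,140:270]
    cv2.imwrite(f"pics/{n}3.png",cv2.resize(c,None,fx=5,fy=5,interpolation=cv2.INTER_CUBIC)[:600])
print(get_obs()["force"])
E
```

```text
time_s: 5.85
position: [0.483, 0.0858, 0.2833]
tcp_rot: [-0.051, 3.141, -0.0]
force: [0.2, -0.1, 2.4]
finger_gap: -0.0
[ 0.0817393  -0.06509014  1.6415491 ]
```

View pics/side3.png

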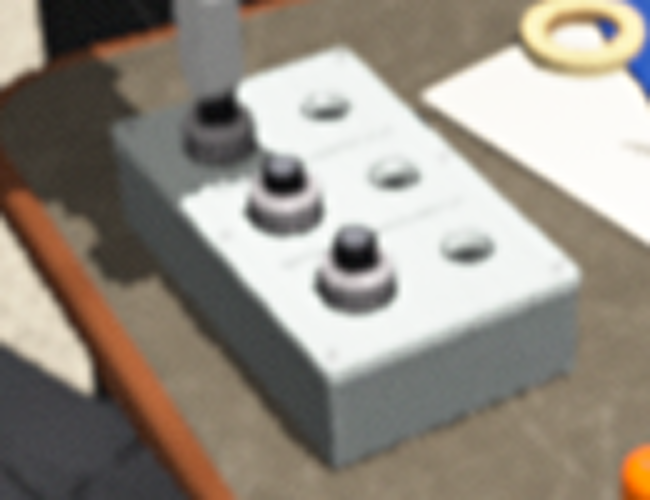

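The fingertip is now on cap 1 (crop (215,95)), at about 2 N.

```bash
python3 -m crank '[{"rot":[0,0,0],"travel":[0,0,-0.005],"claw":1},{"rot":[0,0,0],"travel":[0,0,-0.005],"claw":1}]';python3 -m crank '[{"rot":[0,0,0],"travel":[0,0,0],"claw":1}]'
```

```text
time_s: 6.15
position: [0.483, 0.0858, 0.2823]
tcp_rot: [-0.051, 3.141, -0.0]
force: [0.1, 0.7, 1.7]
finger_gap: 0.006
time_s: 6.28
position: [0.483, 0.0858, 0.2823]
tcp_rot: [-0.051, 3.141, 0.0]
force: [0.8, -0.5, 1.2]
finger_gap: 0.005
```

```bash
python3 -m crank '[{"rot":[0,0,0],"travel":[0,0,-0.005],"claw":1},{"rot":[0,0,0],"travel":[0,0,-0.005],"claw":1}]';python3 -m crank '[{"rot":[0,0,0],"travel":[0,0,0],"claw":1}]'
```

```text
time_s: 6.52
position: [0.483, 0.0858, 0.2812]
tcp_rot: [-0.051, 3.141, -0.0]
force: [-0.2, 0.1, 3.0]
finger_gap: 0.001
time_s: 6.65
position: [0.483, 0.0858, 0.2813]
tcp_rot: [-0.051, 3.141, 0.0]
force: [0.7, -0.3, 3.0]
finger_gap: 0.004
```

Button 1 sank 3.7 mm at 1.2–3 N with no break, so it is worn. On to button 2.

```bash
python3 -m crank '[{"rot":[0,0,0],"travel":[0,0,0.1],"claw":1},{"rot":[0,0,0],"travel":[0.01,-0.15,0.1],"claw":1},{"rot":[0,0,0],"travel":[0.022,-0.295,0.1],"claw":1},{"rot":[0,0,0],"travel":[0.022,-0.295,0.04],"claw":1},{"rot":[0,0,0],"travel":[0.022,-0.295,0.04],"claw":1},{"rot":[0,0,0],"travel":[0.022,-0.295,0.04],"claw":1}]'; python3 - <<'E'
from h import *
for n in("side",):
    im=read_camera(n)[:,:,::-1]
    c=im[130:230,140:270]
    cv2.imwrite(f"pics/{n}4.png",cv2.resize(c,None,fx=5,fy=5,interpolation=cv2.INTER_CUBIC)[:600])
E
```

```text
time_s: 7.4
position: [0.4871, 0.0276, 0.2887]
tcp_rot: [0.053, -3.14, -0.001]
force: [-0.1, -0.2, -0.8]
finger_gap: 0.007
```

View pics/side4.png

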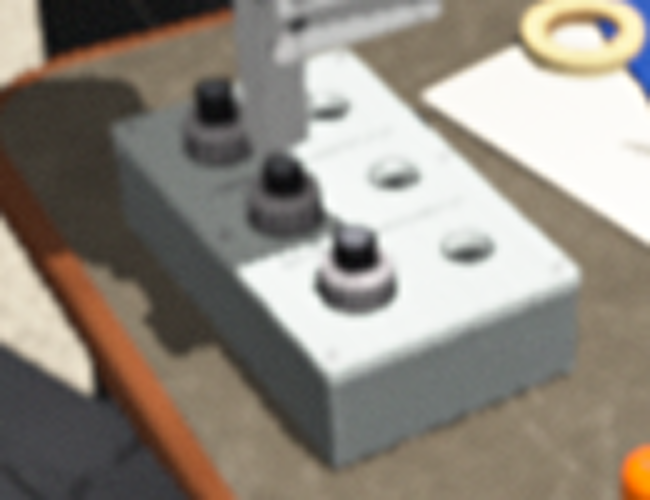

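Cap 1 (crop (215,90)) has come back out, which confirms it is worn. The tip is a few mm above cap 2.

```bash
python3 -m crank '[{"rot":[0,0,0],"travel":[0,0,-0.01],"claw":1},{"rot":[0,0,0],"travel":[0,0,-0.01],"claw":1}]';python3 -m crank '[{"rot":[0,0,0],"travel":[0,0,-0.005],"claw":1},{"rot":[0,0,0],"travel":[0,0,-0.005],"claw":1}]'
```

```text
time_s: 7.7
position: [0.4873, 0.0271, 0.2872]
tcp_rot: [0.052, -3.141, -0.0]
force: [-0.6, 0.2, -0.0]
finger_gap: 0.005
time_s: 7.95
position: [0.4873, 0.0268, 0.2862]
tcp_rot: [0.051, -3.141, -0.0]
force: [-0.5, -0.5, -0.0]
finger_gap: 0.006
```

```bash
python3 -m crank '[{"rot":[0,0,0],"travel":[0,0,-0.005],"claw":1},{"rot":[0,0,0],"travel":[0,0,-0.005],"claw":1}]';python3 -m crank '[{"rot":[0,0,0],"travel":[0,0,-0.005],"claw":1},{"rot":[0,0,0],"travel":[0,0,-0.005],"claw":1}]'
```

```text
time_s: 8.2
position: [0.4873, 0.0268, 0.2851]
tcp_rot: [0.051, -3.141, -0.0]
force: [-0.6, 1.1, 0.3]
finger_gap: 0.006
time_s: 8.45
position: [0.4873, 0.0268, 0.2842]
tcp_rot: [0.051, -3.141, -0.0]
force: [-0.3, 0.2, 0.0]
finger_gap: 0.006
```

```bash
python3 -m crank '[{"rot":[0,0,0],"travel":[0,0,-0.005],"claw":1},{"rot":[0,0,0],"travel":[0,0,-0.005],"claw":1}]'
```

```text
time_s: 8.7
position: [0.4873, 0.0268, 0.2832]
tcp_rot: [0.051, -3.141, -0.0]
force: [0.3, 0.1, -0.3]
finger_gap: 0.001
```

```bash
python3 -m crank '[{"rot":[0,0,0],"travel":[0,0,-0.005],"claw":1},{"rot":[0,0,0],"travel":[0,0,-0.005],"claw":1}]'
```

```text
time_s: 8.95
position: [0.4873, 0.0268, 0.2821]
tcp_rot: [0.051, -3.141, -0.0]
force: [-0.1, 0.4, -0.2]
finger_gap: 0.006
```

```bash
python3 -m crank '[{"rot":[0,0,0],"travel":[0,0,-0.005],"claw":1},{"rot":[0,0,0],"travel":[0,0,-0.005],"claw":1}]'
```

```text
time_s: 9.2
position: [0.4875, 0.0268, 0.2814]
tcp_rot: [-0.051, 3.141, -0.0]
force: [0.6, -0.3, 1.0]
finger_gap: 0.005
```

Contact at about 0.2817.

```bash
python3 -m crank '[{"rot":[0,0,0],"travel":[0,0,-0.005],"claw":1},{"rot":[0,0,0],"travel":[0,0,-0.005],"claw":1}]'
```

```text
time_s: 9.45
position: [0.4874, 0.0268, 0.2804]
tcp_rot: [-0.051, 3.141, -0.0]
force: [-0.5, -0.7, 1.3]
finger_gap: 0.002
```

```bash
python3 -m crank '[{"rot":[0,0,0],"travel":[0,0,-0.005],"claw":1},{"rot":[0,0,0],"travel":[0,0,-0.005],"claw":1}]'
```

```text
time_s: 9.7
position: [0.4874, 0.0268, 0.2793]
tcp_rot: [-0.051, 3.141, -0.0]
force: [-0.3, 0.3, 2.5]
finger_gap: 0.001
```

```bash
python3 -m crank '[{"rot":[0,0,0],"travel":[0,0,-0.005],"claw":1},{"rot":[0,0,0],"travel":[0,0,-0.005],"claw":1}]'
```

```text
time_s: 9.95
position: [0.4874, 0.0268, 0.2783]
tcp_rot: [-0.051, 3.141, -0.0]
force: [0.3, -0.1, 2.4]
finger_gap: 0.007
```

Button 2 is also worn: 3.5 mm in at 2.4 N, no break. On to button 3, pressing it as well to get the snap.

```bash
python3 -m crank '[{"rot":[0,0,0],"travel":[0,0,0.1],"claw":1},{"rot":[0,0,0],"travel":[0.01,-0.15,0.1],"claw":1},{"rot":[0,0,0],"travel":[0.02,-0.298,0.1],"claw":1},{"rot":[0,0,0],"travel":[0.02,-0.298,0.045],"claw":1},{"rot":[0,0,0],"travel":[0.02,-0.298,0.045],"claw":1},{"rot":[0,0,0],"travel":[0.02,-0.298,0.045],"claw":1}]'; python3 - <<'E'
from h import *
for n in("side",):
    im=read_camera(n)[:,:,::-1]
    c=im[130:230,140:270]
    cv2.imwrite(f"pics/{n}5.png",cv2.resize(c,None,fx=5,fy=5,interpolation=cv2.INTER_CUBIC)[:600])
E
```

```text
time_s: 10.7
position: [0.4911, -0.032, 0.2867]
tcp_rot: [0.052, -3.14, -0.001]
force: [0.1, 0.7, 0.7]
finger_gap: 0.006
```

View pics/side5.png

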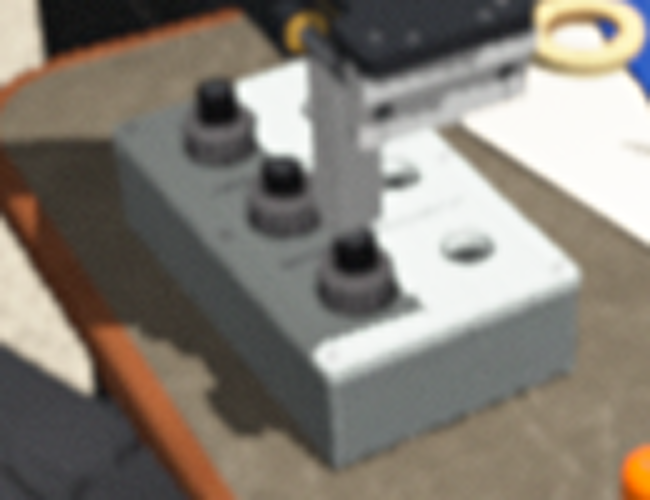

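Cap 2 (283,170) is back out. The tip is just above cap 3 (355,240).

```bash
python3 -m crank '[{"rot":[0,0,0],"travel":[0,0,-0.005],"claw":1},{"rot":[0,0,0],"travel":[0,0,-0.005],"claw":1}]'
```

```text
time_s: 11.0
position: [0.4914, -0.0325, 0.2863]
tcp_rot: [-0.052, 3.141, -0.0]
force: [0.1, -0.4, 0.4]
finger_gap: 0.007
```

```bash
python3 -m crank '[{"rot":[0,0,0],"travel":[0,0,-0.005],"claw":1},{"rot":[0,0,0],"travel":[0,0,-0.005],"claw":1}]'
```

```text
time_s: 11.25
position: [0.4913, -0.0328, 0.2852]
tcp_rot: [0.051, -3.141, -0.0]
force: [-0.3, -0.6, -0.1]
finger_gap: 0.006
```

```bash
python3 -m crank '[{"rot":[0,0,0],"travel":[0,0,-0.005],"claw":1},{"rot":[0,0,0],"travel":[0,0,-0.005],"claw":1}]'
```

```text
time_s: 11.5
position: [0.4913, -0.0328, 0.2842]
tcp_rot: [0.051, -3.141, -0.0]
force: [-0.5, 0.1, 0.5]
finger_gap: 0.0
```

```bash
python3 -m crank '[{"rot":[0,0,0],"travel":[0,0,-0.005],"claw":1},{"rot":[0,0,0],"travel":[0,0,-0.005],"claw":1}]'
```

```text
time_s: 11.75
position: [0.4914, -0.0328, 0.2833]
tcp_rot: [-0.051, 3.141, -0.0]
force: [0.3, 0.7, 0.6]
finger_gap: 0.007
```

```bash
python3 -m crank '[{"rot":[0,0,0],"travel":[0,0,-0.005],"claw":1},{"rot":[0,0,0],"travel":[0,0,-0.005],"claw":1}]'
```

```text
time_s: 12.0
position: [0.4916, -0.0328, 0.2828]
tcp_rot: [-0.051, 3.14, -0.001]
force: [-0.3, 0.4, 3.4]
finger_gap: 0.004
```

```bash
python3 -m crank '[{"rot":[0,0,0],"travel":[0,0,-0.005],"claw":1},{"rot":[0,0,0],"travel":[0,0,-0.005],"claw":1}]'
```

```text
time_s: 12.25
position: [0.4916, -0.0328, 0.2817]
tcp_rot: [-0.051, 3.14, -0.0]
force: [-0.8, 0.7, 5.7]
finger_gap: 0.005
```

Stiff, so this looks like the sound one.

```bash
python3 -m crank '[{"rot":[0,0,0],"travel":[0,0,-0.005],"claw":1},{"rot":[0,0,0],"travel":[0,0,-0.005],"claw":1}]'
```

```text
time_s: 12.5
position: [0.4917, -0.0329, 0.2808]
tcp_rot: [-0.051, 3.14, -0.001]
force: [-0.9, -0.3, 6.9]
finger_gap: 0.004
```

```bash
python3 -m crank '[{"rot":[0,0,0],"travel":[0,0,-0.004],"claw":1},{"rot":[0,0,0],"travel":[0,0,-0.004],"claw":1}]'
```

```text
time_s: 12.75
position: [0.4912, -0.0327, 0.2792]
tcp_rot: [0.051, -3.141, -0.0]
force: [-0.7, -0.2, 2.4]
finger_gap: 0.009
```

It broke over: 6.9 N dropped to 2.4 N. I'll lift and look.

```bash
python3 -m crank '[{"rot":[0,0,0],"travel":[0,0,0.1],"claw":1},{"rot":[0,0,0],"travel":[0.03,-0.28,0.3],"claw":-0.06},{"rot":[0,0,0],"travel":[0.08,-0.55,0.3],"claw":-0.06},{"rot":[0,0,0],"travel":[0.12,-0.8,0.3],"claw":-0.06},{"rot":[0,0,0],"travel":[0.15,-0.97,0.3],"claw":-0.06},{"rot":[0,0,0],"travel":[0.15,-0.97,0.3],"claw":-0.06}]'; python3 - <<'E'
from h import *
im=read_camera("side")[:,:,::-1]
cv2.imwrite("pics/side6.png",cv2.resize(im[130:230,140:270],None,fx=5,fy=5,interpolation=cv2.INTER_CUBIC)[:600])
im=read_camera("top")[:,:,::-1]
cv2.imwrite("pics/top6.png",cv2.resize(im[170:270,140:300],None,fx=5,fy=5,interpolation=cv2.INTER_CUBIC)[:600])
E
```

```text
time_s: 13.5
position: [0.5211, -0.2285, 0.3385]
tcp_rot: [0.046, -3.14, -0.001]
force: [-0.6, 0.7, 0.3]
finger_gap: 0.5
```

View pics/side6.png

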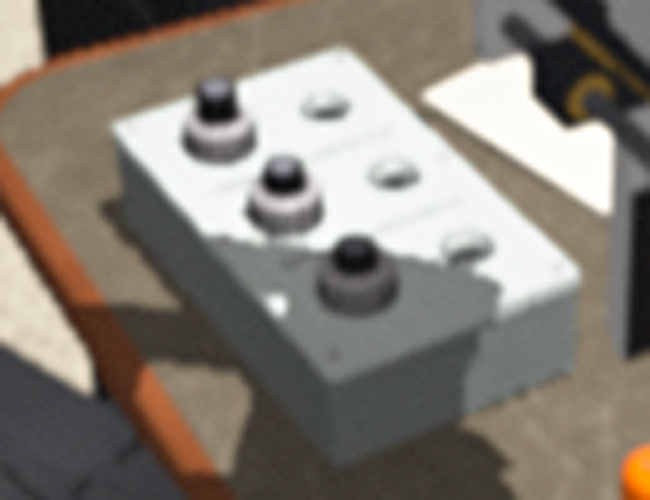

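View pics/top6.png

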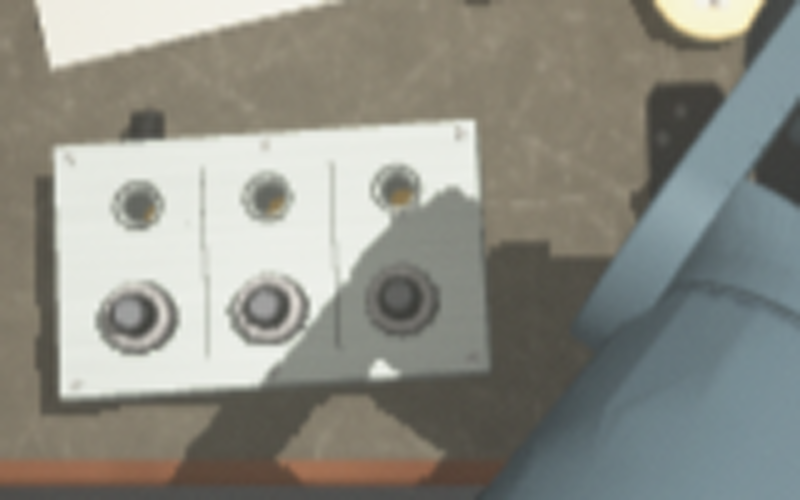

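Cap 3 sits about 4 mm lower (side crop y 228→240) and stays locked, while caps 1 and 2 are out. Next is the carrier.

```bash
python3 -m crank '[{"rot":[0,0,0],"travel":[0.022,-0.102,0],"claw":-0.06},{"rot":[0,0,0],"travel":[0.022,-0.102,-0.2],"claw":-0.06},{"rot":[0,0,0],"travel":[0.022,-0.102,-0.3],"claw":-0.06},{"rot":[0,0,0],"travel":[0.022,-0.102,-0.35],"claw":-0.06},{"rot":[0,0,0],"travel":[0.022,-0.102,-0.35],"claw":-0.06}]'; python3 - <<'E'
from h import *
p=get_obs()["position"];print(p)
im=read_camera("side")[:,:,::-1]
cv2.imwrite("pics/side7.png",cv2.resize(im[180:310,220:350],None,fx=4,fy=4,interpolation=cv2.INTER_CUBIC)[:600])
E
```

```text
time_s: 14.22
position: [0.5258, -0.247, 0.2692]
tcp_rot: [0.052, -3.141, -0.001]
force: [-0.7, -1.0, -0.1]
finger_gap: 0.532
[ 0.52580451 -0.24703875  0.26916475]
```

View pics/side7.png

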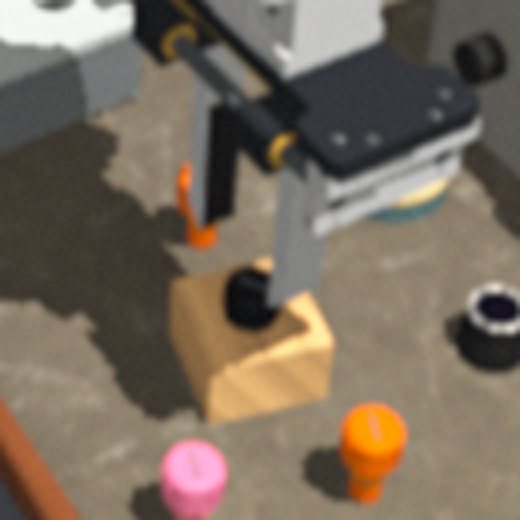

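The jaws straddle the black head (crop (250,298)) and are clear of the orange plugs.

```bash
python3 -m crank '[{"rot":[0,0,0],"travel":[0,0,-0.08],"claw":-0.06},{"rot":[0,0,0],"travel":[0,0,-0.152],"claw":-0.06},{"rot":[0,0,0],"travel":[0,0,-0.152],"claw":-0.06},{"rot":[0,0,0],"travel":[0,0,-0.152],"claw":0.3},{"rot":[0,0,0],"travel":[0,0,-0.152],"claw":0.6},{"rot":[0,0,0],"travel":[0,0,-0.152],"claw":0.6},{"rot":[0,0,0],"travel":[0,0,-0.152],"claw":0.6}]' 25
```

```text
time_s: 15.15
position: [0.5259, -0.2473, 0.2395]
tcp_rot: [-0.051, 3.14, -0.001]
force: [-0.4, -0.4, 1.0]
finger_gap: 0.256
```

```bash
python3 -m crank '[{"rot":[0,0,0],"travel":[0,0,0.05],"claw":0.6},{"rot":[0,0,0],"travel":[0,0,0.2],"claw":0.6},{"rot":[0,0,0],"travel":[0,0,0.45],"claw":0.6},{"rot":[0,0,0],"travel":[0,0,0.45],"claw":0.6},{"rot":[0,0,0],"travel":[0,0,0.45],"claw":0.6}]'; python3 - <<'E'
from h import *
p=get_obs();print(p["position"],p["tcp_rot"],p["finger_gap"])
im=read_camera("side")[:,:,::-1]
cv2.imwrite("pics/side8.png",cv2.resize(im[150:280,220:350],None,fx=4.5,fy=4.5,interpolation=cv2.INTER_CUBIC)[:600])
p=p["position"]; q=p-[0,0,.203]; 
for d in(.018,0,-.029): print(d,(proj("side",q+[0,0,d])-[220,150])*4.5)
E
```

```text
time_s: 15.78
position: [0.5255, -0.2469, 0.3287]
tcp_rot: [0.051, -3.141, -0.001]
force: [-0.9, 1.0, -1.9]
finger_gap: 0.257
[ 0.52545543 -0.24692888  0.32867062] [ 5.10174708e-02 -3.14051438e+00 -8.14303682e-04] 0.2573808862808878
0.018 [[293.94916861 282.40835917]]
0 [[291.08517166 319.06171061]]
-0.029 [[286.64326015 375.90916764]]
```

View pics/side8.png

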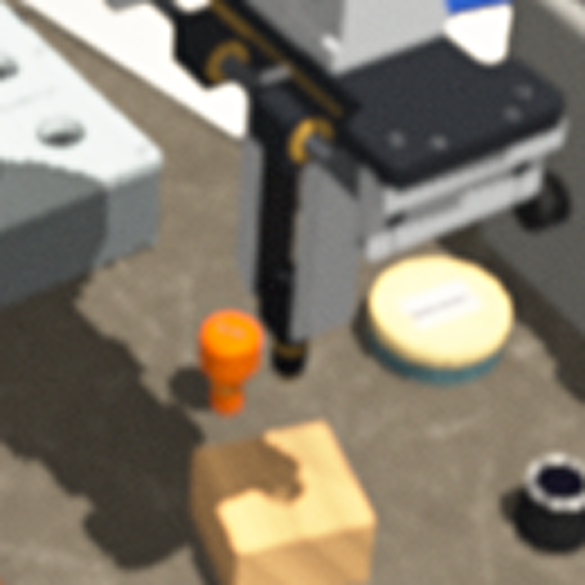

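The carrier is held upright: barrel tip at crop (288,373), predicted (287,376). Carrying it to fuse hole 3.

```bash
python3 -m crank '[{"rot":[0,0,0],"travel":[0.02,0.2,0],"claw":0.6},{"rot":[0,0,0],"travel":[0.04,0.45,0],"claw":0.6},{"rot":[0,0,0],"travel":[0.06,0.7,0],"claw":0.6},{"rot":[0,0,0],"travel":[0.08,0.9,0],"claw":0.6},{"rot":[0,0,0],"travel":[0.08,0.9,0],"claw":0.6}]'
```

```text
time_s: 16.45
position: [0.5412, -0.0648, 0.327]
tcp_rot: [0.057, -3.137, -0.002]
force: [0.5, -0.7, -0.9]
finger_gap: 0.253
```

```bash
python3 -m crank '[{"rot":[0,0,0],"travel":[0.01,0.1,0],"claw":0.6},{"rot":[0,0,0],"travel":[0.01,0.19,0],"claw":0.6},{"rot":[0,0,0],"travel":[0.01,0.19,-0.08],"claw":0.6},{"rot":[0,0,0],"travel":[0.01,0.19,-0.16],"claw":0.6},{"rot":[0,0,0],"travel":[0.01,0.19,-0.16],"claw":0.6},{"rot":[0,0,0],"travel":[0.01,0.19,-0.16],"claw":0.6}]';  python3 - <<'E'
from h import *
p=get_obs();print(p["position"],p["tcp_rot"],p["finger_gap"])
im=read_camera("side")[:,:,::-1]
cv2.imwrite("pics/side9.png",cv2.resize(im[130:210,180:280],None,fx=7,fy=7,interpolation=cv2.INTER_CUBIC)[:600])
p=p["position"]; q=p-[0,0,.203]; 
for d in(.0,-.029): print(d,(proj("side",q+[0,0,d])-[180,130])*7)
print((proj("side",[q[0],q[1],.056])-[180,130])*7)
im=read_camera("top")[:,:,::-1]
cv2.imwrite("pics/top9.png",cv2.resize(im[170:270,140:300],None,fx=5,fy=5,interpolation=cv2.INTER_CUBIC)[:600])
E
```

```text
time_s: 17.2
position: [0.5438, -0.0296, 0.2969]
tcp_rot: [0.05, -3.141, -0.0]
force: [0.3, -0.3, -0.3]
finger_gap: 0.254
[ 0.54381248 -0.02958625  0.29685796] [ 4.99441118e-02 -3.14087494e+00 -3.88127158e-05] 0.25416834685377715
0.0 [[373.20889586 245.33024268]]
-0.029 [[374.34430216 325.74933065]]
[[374.68254888 349.7068272 ]]
```

View pics/side9.png

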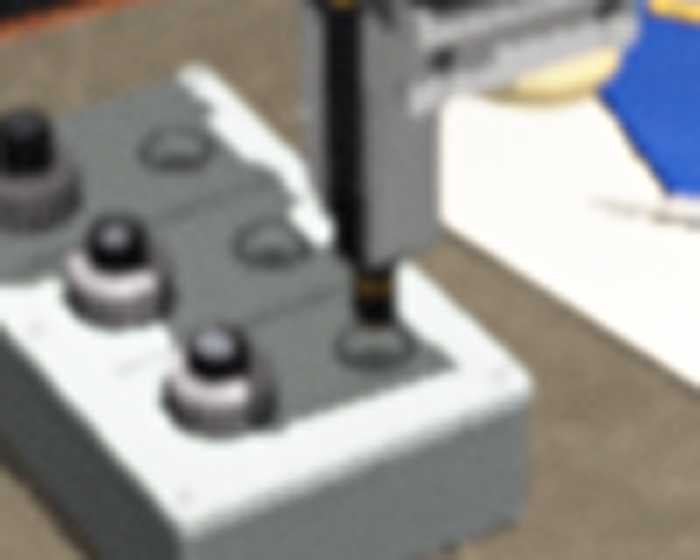

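View pics/top9.png

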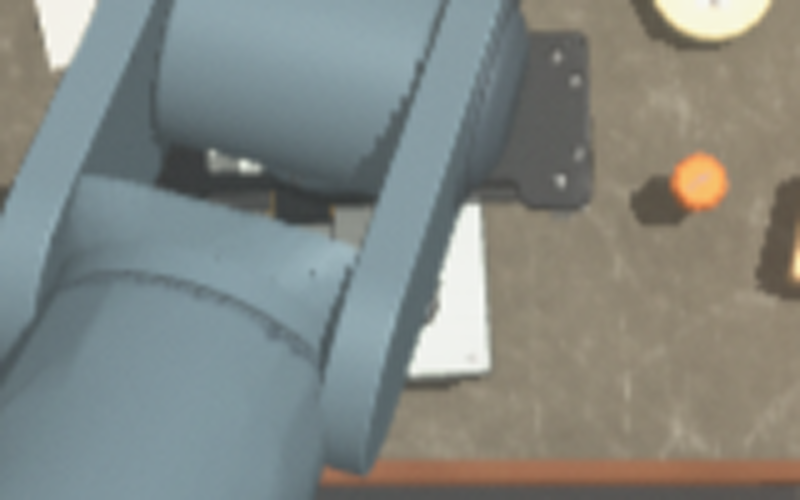

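The hole rim is centred near (376,349) and the barrel tip at x≈375, right above it. Cap 3 is still locked. Lowering.

```bash
python3 -m crank '[{"rot":[0,0,0],"travel":[0,0.002,-0.03],"claw":0.6},{"rot":[0,0,0],"travel":[0,0.002,-0.05],"claw":0.6},{"rot":[0,0,0],"travel":[0,0.002,-0.055],"claw":0.6},{"rot":[0,0,0],"travel":[0,0.002,-0.055],"claw":0.6}]'
```

```text
time_s: 17.8
position: [0.5437, -0.0288, 0.2859]
tcp_rot: [0.051, -3.141, -0.0]
force: [-0.1, 0.2, 0.1]
finger_gap: 0.254
```

```bash
python3 -m crank '[{"rot":[0,0,0],"travel":[0,0,-0.01],"claw":0.6},{"rot":[0,0,0],"travel":[0,0,-0.02],"claw":0.6},{"rot":[0,0,0],"travel":[0,0,-0.02],"claw":0.6}]'
```

```text
time_s: 18.18
position: [0.5437, -0.0287, 0.2818]
tcp_rot: [0.051, -3.141, -0.0]
force: [-0.5, -0.6, -0.0]
finger_gap: 0.257
```

```bash
python3 -m crank '[{"rot":[0,0,0],"travel":[0,0,-0.01],"claw":0.6},{"rot":[0,0,0],"travel":[0,0,-0.02],"claw":0.6},{"rot":[0,0,0],"travel":[0,0,-0.02],"claw":0.6}]'
```

```text
time_s: 18.55
position: [0.5437, -0.0287, 0.2778]
tcp_rot: [0.051, -3.141, -0.0]
force: [-0.2, 0.3, 0.1]
finger_gap: 0.252
```

```bash
python3 -m crank '[{"rot":[0,0,0],"travel":[0,0,-0.02],"claw":0.6},{"rot":[0,0,0],"travel":[0,0,-0.045],"claw":0.6},{"rot":[0,0,0],"travel":[0,0,-0.075],"claw":0.6},{"rot":[0,0,0],"travel":[0,0,-0.075],"claw":0.6}]'
```

```text
time_s: 19.05
position: [0.5435, -0.0287, 0.2622]
tcp_rot: [0.051, -3.14, -0.001]
force: [-0.4, -0.5, -0.7]
finger_gap: 0.254
```

```bash
python3 -m crank '[{"rot":[0,0,0],"travel":[0,0,-0.01],"claw":0.6},{"rot":[0,0,0],"travel":[0,0,-0.01],"claw":0.6}]';  python3 -m crank '[{"rot":[0,0,0],"travel":[0,0,-0.007],"claw":0.6},{"rot":[0,0,0],"travel":[0,0,-0.007],"claw":0.6}]'
```

```text
time_s: 19.3
position: [0.5438, -0.0288, 0.261]
tcp_rot: [0.051, -3.141, -0.0]
force: [0.3, 0.2, -0.6]
finger_gap: 0.257
time_s: 19.55
position: [0.5437, -0.0287, 0.2596]
tcp_rot: [0.051, -3.141, -0.0]
force: [0.0, 0.3, -1.7]
finger_gap: 0.254
```

```bash
python3 -m crank '[{"rot":[0,0,0],"travel":[0,0,-0.006],"claw":0.6},{"rot":[0,0,0],"travel":[0,0,-0.006],"claw":0.6}]'
```

```text
time_s: 19.8
position: [0.544, -0.0288, 0.2595]
tcp_rot: [0.051, -3.141, -0.0]
force: [-3.5, 0.7, 5.9]
finger_gap: 0.261
```

```bash
python3 -m crank '[{"rot":[0,0,0],"travel":[0,0,-0.005],"claw":0.6},{"rot":[0,0,0],"travel":[0,0,-0.005],"claw":0.6}]'
```

```text
time_s: 20.05
position: [0.5441, -0.0288, 0.2595]
tcp_rot: [0.051, -3.14, 0.0]
force: [-6.3, 1.2, 13.2]
finger_gap: 0.257
```

It has bottomed out at 0.2595, exactly the expected seat (0.2395 − 0.036 + 0.056). I'll relieve the push, open, and retreat.

```bash
python3 -m crank '[{"rot":[0,0,0],"travel":[0,0,0.009],"claw":0.6},{"rot":[0,0,0],"travel":[0,0,0.009],"claw":0.3},{"rot":[0,0,0],"travel":[0,0,0.009],"claw":0.1},{"rot":[0,0,0],"travel":[0,0,0.009],"claw":0.1},{"rot":[0,0,0],"travel":[0,0,0.1],"claw":0.1},{"rot":[0,0,0],"travel":[0,0,0.3],"claw":0.1},{"rot":[0,0,0],"travel":[0,0,0.6],"claw":0.1},{"rot":[0,0,0],"travel":[0,0,0.6],"claw":0.1}]'
```

```text
time_s: 21.05
position: [0.5452, -0.029, 0.3848]
tcp_rot: [-0.051, 3.129, -0.005]
force: [-1.3, 0.1, -0.4]
finger_gap: 0.45
```

```bash
python3 -m crank '[{"rot":[0,0,0],"travel":[0,-0.3,0.2],"claw":0.1},{"rot":[0,0,0],"travel":[0,-0.6,0.2],"claw":0.1},{"rot":[0,0,0],"travel":[0,-0.9,0.2],"claw":0.1},{"rot":[0,0,0],"travel":[0,-1,0.2],"claw":0.1},{"rot":[0,0,0],"travel":[0,-1,0.2],"claw":0.1}]';  python3 - <<'E'
from h import *
im=read_camera("side")[:,:,::-1]
cv2.imwrite("pics/side10.png",cv2.resize(im[130:230,150:280],None,fx=6,fy=6,interpolation=cv2.INTER_CUBIC)[:600])
for z in(.056,.074): print((proj("side",[.5437,-.0288,z])-[150,130])*6)
im=read_camera("top")[:,:,::-1]
cv2.imwrite("pics/top10.png",cv2.resize(im[170:270,140:300],None,fx=5,fy=5,interpolation=cv2.INTER_CUBIC)[:600])
E
```

```text
time_s: 21.68
position: [0.5435, -0.2295, 0.4169]
tcp_rot: [0.048, -3.14, -0.002]
force: [0.1, 0.5, -0.1]
finger_gap: 0.452
[[499.796885   298.60842961]]
[[499.18833518 256.63517673]]
```

View pics/side10.png

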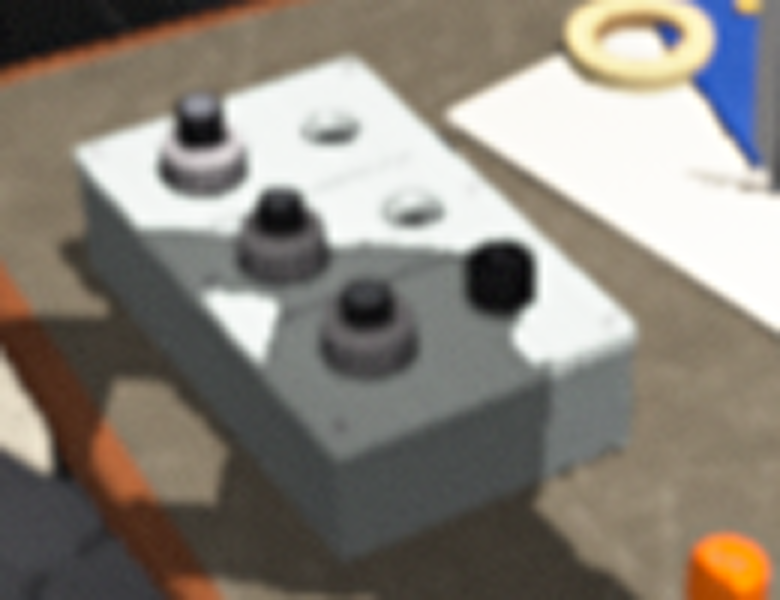

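View pics/top10.png

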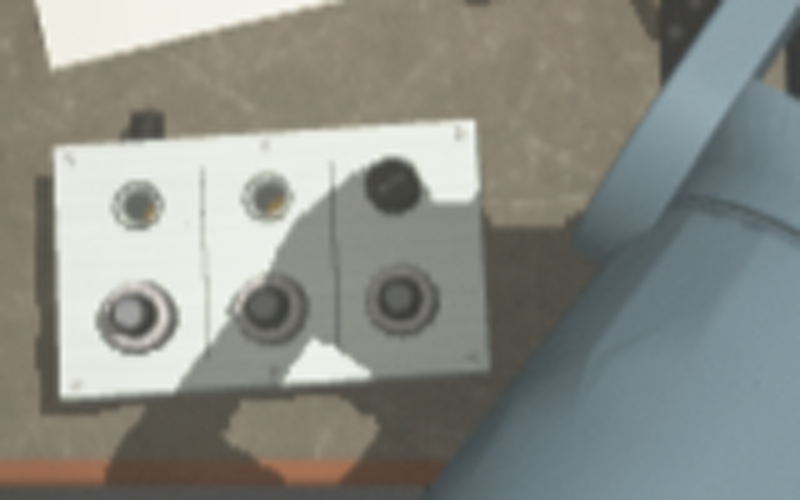

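The carrier's head sits flat and upright on the panel in hole 3. Its top is at (500,257) and its base near (500,299), both as predicted for a fully seated carrier. Cap 3 is still locked, caps 1 and 2 are out, and the robot is clear.

```bash
python3 -c "
from rig import *
print(finish_job())"
```

```text
the job is handed in; nothing more can be done
None
```

Channel 3 was the good one. Its button is locked in, and the fuse carrier is seated upright and fully home in fuse hole 3. I handed the job in at about 22 s of the 64 s allowed.

- **Buttons 1 and 2:** both sank about 3.6 mm at 1–3 N with no break, and both came back out, so they are worn.
- **Button 3:** it stiffened to 6.9 N, then broke over and stayed locked about 4 mm lower. The highest force I read on any button was 6.9 N.
- **Fuse carrier:** it bottomed out with the tool at z = 0.2595 m, where a full seat was expected. I read about 13 N on the last push down. The final side view matches a fully seated carrier to within a pixel or so.
- **Last checks:** in the final pictures cap 3 was still locked, caps 1 and 2 were out, and fuse holes 1 and 2 were empty. The gripper was open and clear of everything. I kept clear of the things around, but did not re-check each one in a final full view.
- **Disagreement:** the two cameras differed by about 2 mm on where the box stands. I used a value between them, and the carrier went in without resistance.

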